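Hang the jar basket on the sprung swing arm

ROBOT

A 6-joint arm with a two-finger parallel gripper is mounted at the origin on the work surface. World frame = base frame: x ahead of the robot, y to its left, z up, the work surface at z = 0. Lengths are in m, angles in rad, forces in N, time in s.
With the tool pointing down it reaches from about 0.35 to 0.975 m from the base axis. Payload 4.9 kg.
Tool frame: the origin (TCP) lies midway between the tips of the shut fingers; the grasp point (between the pads) lies 19 mm behind it; z points along the fingers, y is the line along which they close (so a half turn about z gives the same grasp; the last joint's range is limited). The gripper opens to 85 mm and grips with 20 to 120 N. Pads are 22 mm wide; open, the fingers measure 114 mm over their backs; the gripper's body (76 mm by 85 mm) begins 54 mm behind the grasp point. The pads swing forward as they close: fully open they stand 13 mm farther back than shut.
Start: joints at [-1.307, 0.053, 1.613, -0, 1.476, -0.119], TCP at [0.233, -0.58, 0.231] pointing down, gripper open.
Joint ranges: [-3.01, 3.01], [-1.01, 2.22], [0.06, 2.58], [-1.02, 4.17], [0.09, 2.62], [-3.14, 3.14]. Speed limits (rad/s): [2.57, 2.57, 3.14, 3.14, 3.14, 3.14].

INTERFACE

Orientations are given as a rotation vector (axis times angle).
In Python, from station import ctrl, optics, job gives the robot as it stands.
- The arm moves only by the shell command python3 -m jog 'ROWS' [OPENING] [FORCE]. ROWS is JSON, a list of rows, each a list of 2 entries, a list of its own where there are three numbers: the shift along the tool's x, y, z in m, then the turn, a rotation vector about the tool's x, y, z in rad. A call has 1 to 5 rows; each row is the pose to reach, as a shift and turn from the pose commanded when the call began, along the tool's axes at that moment; what a row does not reach only later rows make up. A row lasts 1/10 s, in which the tool goes at most 50 mm and 8.59 degrees, less where a joint would pass 70% of its speed; a pose out of reach is approached as far as the arm can. A call with a gripper value outside its range is refused whole. OPENING is the opening, from 0 (shut) to 1 (fully open), set as the call begins (- or left out, the last holds). The fingers move at their own pace and stop on an object; FORCE is the grip in N (left out, the last holds). Time passes only in rows, so rows that repeat a pose let the fingers close. It gives the time, the measured TCP pose, the force, the opening and the grip force at its end, in the units of the state.
- ctrl.get_obs(): the state, without advancing time (a new reading comes with each control period).
- optics.get_image(name): name is "scene" or "top" or "wrist"; returns a dict with "image" (384x512x3 uint8, blue, green, red), "fx", "fy", "cx", "cy" (pixels), "D" ([k1, k2, p1, p2, k3] as OpenCV has them; the pictures are not rectified), "rvec" (rotation vector, rad) and "tvec" (3), from world to camera coordinates, as OpenCV has them; the wrist camera has in their place "mount" (4x4, takes a point from camera to tool coordinates, whose origin is the TCP and whose axes are the flange's). Camera axes: x right, y down, z forward; pixel columns grow to the right and rows downward; lengths in m; the calibration is good to about 2 mm. A picture is of the moment at which its call begins: read the wrist's pose just before it. There is no depth.
- job.finish_job(): hands the job in; it is judged then, once.
The state is a dict: "t": time; "q": joint angles; "dq": joint speeds; "effort": joint torques, N m; "tool_pos": TCP position; "tool_rot": TCP orientation; "contact_force": force on the tool from outside, world axes, zero at the start; "wrist_torque": the same for the moment, N m; "opening": finger opening in m; "grip_force": force on a finger pad.
Only numpy, scipy, OpenCV 4.12 (cv2) and the standard library are available. Lean on these libraries where they do the work, as an engineer would, in place of code of your own. Each camera call takes 0.05 s, during which the arm holds its last target. There are 200 camera calls.

TASK

Pick up the small wire basket of jam jars by its wooden grip and hang its handle bar in the hook of the spring-balanced brass swing arm. Keep hold and ease it down until the arm has sunk, settled and carries the whole weight, and only then let go, so that the arm does not bob up or down; leave the basket hanging still and upright. Do not force the arm down onto its lower stop, do not push the stand about with the gripper, and leave the card holder, jar and bowl alone.

Things in the scene. Friction and masses are not known exactly. Their poses are not given: they have to be found in the camera images.
- basket: Loose round wire basket, rim 148 mm across and 55 mm high, with three jars fixed inside (tops 64 mm). Mass unknown, 0.36 to 0.93 kg, centre of mass on the axis about 35 mm up. Origin: centre of underside, z up. A rigid wire handle stands in its x-z plane: legs rise from the rim at x = +-74 mm to a level bar, 6 mm thick, along x from -50 to 50 mm, 145 mm up. An 8 mm stem joins it to the grip block.
- basket_bar (a point): Middle of the basket's level handle bar (centre line), 145 mm above the basket's underside; axes as the basket's (bar along x). This is the place that lies in the hook.
- basket_grip (a point): Centre of the wooden grip block, 190 mm above the basket's underside and 45 mm above the bar: 40 mm along x, 24 mm along y, 34 mm high; axes as the basket's. Its underside is 28 mm above the bar's centre line.
- stand: Fixed stand: round wooden foot 150 mm across, 22 mm high, with an 18 mm post up to 245 mm. Origin: centre of the foot's underside, z up. The brass arm (8 mm rod) is hinged 220 mm up about the stand's x axis and points along the stand's -y to a J hook whose seat is 200 mm from the hinge (and 5 mm under the arm's line). A 26 mm knob ends the arm 52 mm behind the hinge (+y).
- hook_seat (a point): Where the centre of the bar lies when hung; moves with the arm; its -y points outward along the arm. The hook opens upward; the bar can shift 4 mm either way along the arm; the outer tip rises 13 mm above this point and ends 19 mm further out. Lay the bar across the arm: bring it over the tip from outside, arm passing between the handle legs above the rim. A held bar can wedge sideways in it.
- swing_arm (a joint): Arm angle, rad: 0 = unloaded at its upper stop, 0.2 rad above level; grows as it sinks; lower stop 0.5. Spring 3.5 N m/rad, preloaded: starts to sink at about 1.5 N on the hook, then 11 mm (0.057 rad) per newton, lightly damped. Settles at 0.11 to 0.44 by basket mass. While the basket is held in the hook the arm just follows the gripper, so only force tells who carries the weight.
- card_holder: Bystander: blank price card (60 mm wide, top 113 mm up) on a wire in a 32 mm wooden block. Origin: centre of the underside. Loose.
- jam_jar: Bystander: amber jam jar, 60 mm across, 85 mm high. Origin: centre of the underside. Loose.
- wood_bowl: Bystander: shallow light wooden bowl, 140 mm across, 45 mm high. Origin: centre of the underside. Loose.
There are look-alikes about, which are no part of the job. Of the things like the basket, leave any that is pink; of the rest the larger one is meant.

How it is judged:
On the way, in this order (a step that is already met when the one before it is completed fails the run):
1. The basket is lifted clear of the counter, held in the fingers (height (world z) of basket above 0.03 m and contact force between the fingers and basket above 0.5 N), for 0.2 s.
2. The basket's bar lies in the hook and the arm has sunk under it and come to rest, while the fingers still hold the basket (distance between basket_bar and hook_seat below 0.012 m and contact force between basket and stand above 1.5 N and value of joint swing_arm above 0.05 rad and velocity of joint swing_arm between -0.1 and 0.1 rad/s and contact force between the fingers and basket above 0.5 N), for 0.3 s.
At the end, for the whole second after the job is handed in: The basket hangs free from the hook: its bar's middle within 12 mm of the hook seat, upright within 0.2 rad, still (under 0.05 m/s, arm under 0.1 rad/s), arm sunk between 0.05 and 0.48 rad, fingers off it; card holder, jar and bowl within 20 mm of where they stood (distance between basket_bar and hook_seat below 0.012 m and contact force between basket and stand above 2 N and contact force between basket and the fingers below 0.05 N and value of joint swing_arm between 0.05 and 0.48 rad and velocity of joint swing_arm between -0.1 and 0.1 rad/s and linear speed of basket below 0.05 m/s and angle between basket's own z axis and vertical below 0.2 rad and distance of each of card_holder, jam_jar, wood_bowl from where it was at the start of the episode below 0.02 m); the robot touches nothing.
It fails at once if Let go before the arm had settled under the whole weight: with the fingers off the basket and its bar at the hook, the arm moves faster than 0.35 rad/s (contact force between the fingers and basket below 0.05 N and distance between basket_bar and hook_seat below 0.03 m and (velocity of joint swing_arm above 0.35 rad/s or velocity of joint swing_arm below -0.35 rad/s)).
It fails at once if The arm is driven down onto its lower stop (over 0.485 rad) (value of joint swing_arm above 0.485 rad).
It fails at once if The basket is pressed on the stand or its arm with more than 15 N (contact force between basket and stand above 15 N).
It fails at once if The robot itself pushes on the stand or its arm with more than 6 N (contact force between any of the arm, the fingers and stand above 6 N).
It fails at once if A bystander (card holder, jar or bowl) is shifted more than 20 mm (distance of any of card_holder, jam_jar, wood_bowl from where it was at the start of the episode above 0.02 m).
It also fails if it takes over 58 s, if anything falls off the work surface, if the arm or the gripper's body presses on something with over 40 N, if the wrist force passes 120 N, or if a joint passes its speed limit or range.

## Working session

There is one attempt and no reset: what is moved stays moved. The work goes in short steps, Python scripts to look and compute and a shell command to move; the robot and the scene stay as the last step left them, time stands still between calls to the robot, and variables do not carry over. Pictures are saved under pics/ and viewed, at most 10 in all, crops included, and the job is handed in when it is done.

```bash
mkdir -p pics; ls; cat > h.py <<'E'
from station import ctrl, optics, job
import numpy as np, cv2
def cam(d):
    K=np.array([[d['fx'],0,d['cx']],[0,d['fy'],d['cy']],[0,0,1.]])
    if 'mount' in d:
        o=ctrl.get_obs(); T=np.eye(4); T[:3,:3]=cv2.Rodrigues(np.array(o['tool_rot'],float))[0]; T[:3,3]=o['tool_pos']
        M=np.linalg.inv(T@np.array(d['mount'])); return K,np.array(d['D'],float),M[:3,:3],M[:3,3]
    return K,np.array(d['D'],float),cv2.Rodrigues(np.array(d['rvec'],float))[0],np.array(d['tvec'],float).ravel()
def ray(c,uv):
    K,D,R,t=c; p=cv2.undistortPoints(np.array([[uv]],float),K,D)[0,0]
    return -R.T@t, R.T@np.array([p[0],p[1],1.])
def onz(c,uv,z):
    o,d=ray(c,uv); return o+d*(z-o[2])/d[2]
def proj(c,P):
    K,D,R,t=c; return cv2.projectPoints(np.array(P,float).reshape(-1,3),cv2.Rodrigues(R)[0],t,K,D)[0][:,0]
E
python3 - <<'E'
from h import *
import pickle
o=ctrl.get_obs(); print(o)
D={n:optics.get_image(n) for n in('scene','top')}
for n in D: cv2.imwrite(f'pics/{n}0.png',cv2.resize(D[n]['image'],(800,600)))
pickle.dump(D,open('d0.pkl','wb'))
for n in D:
    c=cam(D[n]); print(n,-c[2].T@c[3],D[n]['fx'])
E
```

```text
pics
{'t': 0.0, 'q': array([-1.30701678e+00,  5.33905966e-02,  1.61434126e+00, -7.26747504e-06,
        1.47596901e+00, -1.18990805e-01]), 'dq': array([ 0.00033881,  0.00059082, -0.00067971,  0.00022162,  0.00048653,
       -0.00078632]), 'effort': array([ 1.85369213e-04, -3.93680656e+01, -3.70178175e+01, -1.21476642e-04,
        6.87512904e-03, -7.11038098e-06]), 'tool_pos': array([ 0.23326936, -0.57915169,  0.23001386]), 'tool_rot': array([-3.08216848e+00, -5.97191695e-01,  2.50695324e-04]), 'contact_force': array([-0.73367816, -0.18135785,  0.98814035]), 'wrist_torque': array([-0.02401343,  0.00975484, -0.0089283 ]), 'grip_force': 0.0, 'opening': 0.08532160937788269}
scene [ 1.00869847 -0.48518904  1.11840556] 401.07067377721125
top [ 0.46401885 -0.04564336  1.07024412] 377.40219390546633
```

View pics/scene0.png

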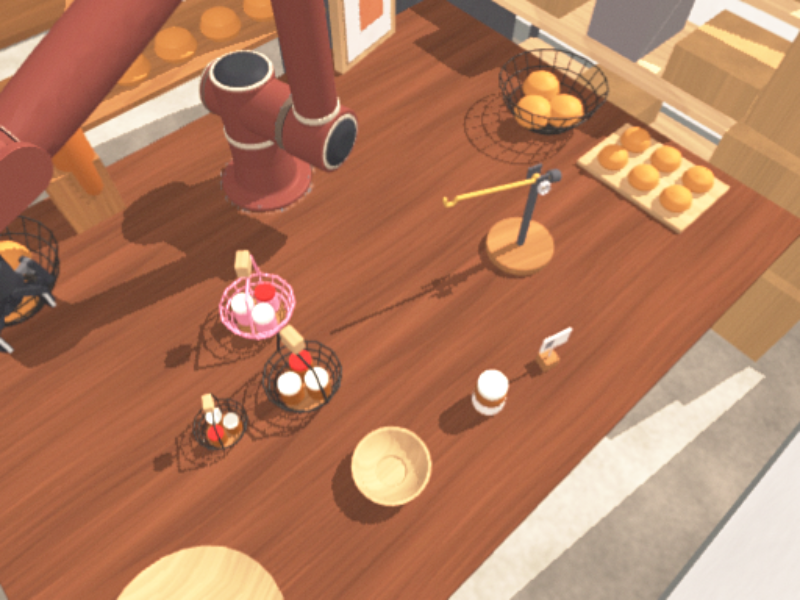

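View pics/top0.png

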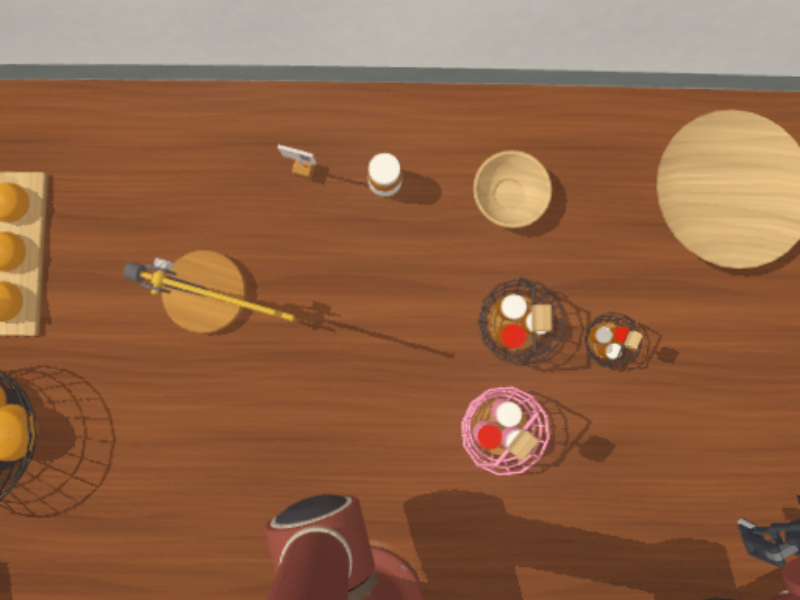

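Candidates for the basket, in top-view pixels: large black (520,322), pink (505,430), small black (614,340). By the description it is the large black one, so I'll crop that and the stand.

```bash
python3 - <<'E'
from h import *
import pickle
D=pickle.load(open('d0.pkl','rb'))
t=D['top']['image'];s=D['scene']['image']
def cr(i,x,y,w,h,f): return cv2.resize(i[y:y+h,x:x+w],(w*f,h*f),interpolation=cv2.INTER_CUBIC)
# top basket crop x300..365 y170..240 ; scene basket 160..225,200..270
a=cr(t,300,172,66,64,6); b=cr(s,165,203,66,64,6)
c=cr(t,70,155,132,64,3); d=cr(s,275,98,92,84,4)
W=np.zeros((600,800,3),np.uint8); W[:384,:396]=a; W[:384,400:796]=b; W[390:390+192,:396]=c; 
W[390:390+192,400:400+368]=cr(s,275,98,92,48,4)
cv2.imwrite('pics/c1.png',W)
E
```

```text
(no output)
```

View pics/c1.png

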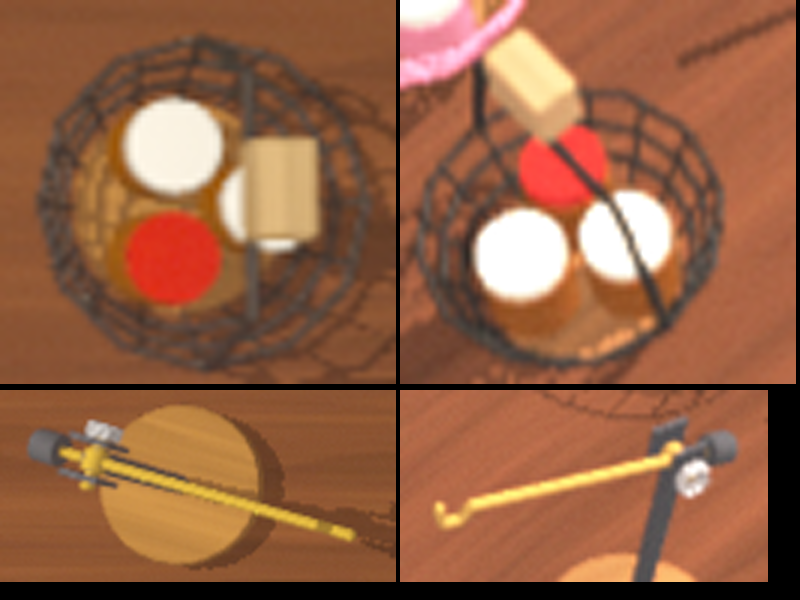

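```bash
python3 - <<'E'
from h import *
import pickle
D=pickle.load(open('d0.pkl','rb')); T=cam(D['top']);S=cam(D['scene'])
t=lambda x,y:(300+x/6-.4,172+y/6-.4)
s=lambda x,y:(165+(x-400)/6-.4,203+y/6-.4)
print('grip',onz(T,t(286,188),.207),'rim',onz(T,t(205,200),.055),'scene rim',onz(S,s(570,228),.055))
print('leg rim',onz(T,t(250,72),.055),onz(T,t(258,315),.055))
print('bar ends?',[onz(T,t(*p),.145) for p in[(250,100),(254,290)]])
# block top corners in scene
for p in[(523,28),(578,83),(545,115),(487,58)]: print('sc corner',onz(S,s(*p),.207))
u=lambda x,y:(70+x/3-.33,155+(y-390)/3-.33)
v=lambda x,y:(275+(x-400)/4-.4,98+(y-390)/4-.4)
print('foot',onz(T,u(180,485),.022))
print('hinge',onz(T,u(96,460),.22),'knob',onz(T,u(42,446),.21))
print('tip top',onz(T,u(352,536),.27), 'seat-ish', onz(T,u(322,527),.255))
print('scene: tip',onz(S,v(440,504),.27),'seat',onz(S,v(450,522),.25),'hinge',onz(S,v(672,454),.22))
print('jar',onz(T,(384*.64,170*.64),.085),'card',onz(T,(297*.64,155*.64),.11),'bowl',onz(T,(512*.64,190*.64),.03))
E
```

```text
grip [ 0.50423909 -0.26725697  0.207     ] rim [ 0.50545553 -0.2696386   0.055     ] scene rim [ 0.5064454  -0.26953832  0.055     ]
leg rim [ 0.56355046 -0.29020914  0.055     ] [ 0.45417906 -0.29340024  0.055     ]
bar ends? [array([ 0.54315928, -0.26847746,  0.145     ]), array([ 0.46522349, -0.26982739,  0.145     ])]
sc corner [ 0.48703849 -0.2570252   0.207     ]
sc corner [ 0.52520269 -0.25587286  0.207     ]
sc corner [ 0.52831433 -0.27593652  0.207     ]
sc corner [ 0.48883854 -0.27773993  0.207     ]
foot [0.55118751 0.29285122 0.022     ]
hinge [0.5528606  0.29346683 0.22      ] knob [0.56416607 0.33963391 0.21      ]
tip top [0.49600366 0.08955695 0.27      ] seat-ish [0.50279945 0.11388821 0.255     ]
scene: tip [0.49555534 0.09525333 0.27      ] seat [0.50055025 0.10224992 0.25      ] hinge [0.54716801 0.29781159 0.22      ]
jar [ 0.75729589 -0.02896911  0.085     ] card [0.77339768 0.11581053 0.11      ] bowl [ 0.7406043  -0.25884168  0.03      ]
```

Seen in the crop: the large black basket has its bar along world x and its block at (286,188). The arm runs from the hinge at crop (96,460) to the tip at (352,536). Two views agree on the positions, so I'm moving above the grip.

```bash
cat >> h.py <<'E'
def to(pos,yaw,o=None):
    "tool-frame shift and turn from measured pose to world pos, tool down with tool x at yaw"
    o=o or ctrl.get_obs(); R=cv2.Rodrigues(np.array(o['tool_rot'],float))[0]
    X=np.array([np.cos(yaw),np.sin(yaw),0]);Z=np.array([0,0,-1.]);G=np.stack([X,np.cross(Z,X),Z],1)
    print('shift',np.round(R.T@(np.array(pos)-o['tool_pos']),4),'turn',np.round(cv2.Rodrigues(R.T@G)[0].ravel(),4))
E
python3 -c "
from h import *
to((.505,-.268,.32),.03)"
```

```text
shift [ 0.3683 -0.1874 -0.0894] turn [-2.000e-03  1.000e-04  3.528e-01]
```

```bash
python3 -m jog '[[[0.02,-0.01,-0.04],[0,0,0.07]],[[0.05,-0.025,-0.075],[0,0,0.14]],[[0.09,-0.046,-0.089],[0,0,0.21]],[[0.13,-0.066,-0.089],[0,0,0.28]],[[0.17,-0.087,-0.089],[0,0,0.353]]]' 1; python3 -c "
from h import *
to((.505,-.268,.32),.03)"
```

```text
t: 0.6
tool_pos: [0.3595, -0.4344, 0.3209]
tool_rot: [3.14, 0.041, 0.001]
contact_force: [0.9, -1.2, 0.1]
opening: 0.0856
grip_force: 0.0
shift [ 0.1498 -0.1625  0.0009] turn [ 0.001  -0.0008 -0.0038]
```

```bash
python3 -m jog '[[[0.033,-0.036,0],[0,0,0]],[[0.066,-0.072,0],[0,0,0]],[[0.1,-0.108,0],[0,0,0]],[[0.125,-0.138,0],[0,0,0]],[[0.139,-0.152,0],[0,0,0]]]' 1; python3 -m jog '[[[0,0,0],[0,0,0]],[[0,0,0],[0,0,0]]]'; python3 - <<'E'
from h import *
d=optics.get_image('wrist'); c=cam(d); cv2.imwrite('pics/w1.png',cv2.resize(d['image'],(800,600)))
o=ctrl.get_obs();print(o['tool_pos'],o['contact_force'])
import pickle;pickle.dump((d,c),open('w1.pkl','wb'))
to((.505,-.268,.32),.03)
B=np.array([.5055,-.268,0]);print(proj(c,[B+[sx*.02,sy*.012,.207] for sx in(-1,1) for sy in (-1,1)])*800/512)
E
```

```text
t: 1.1
tool_pos: [0.4944, -0.2766, 0.3198]
tool_rot: [-3.14, -0.052, 0.0]
contact_force: [-0.1, -0.6, 0.4]
opening: 0.0856
grip_force: 0.0
t: 1.3
tool_pos: [0.4928, -0.2794, 0.3198]
tool_rot: [-3.141, -0.048, 0.002]
contact_force: [0.2, -0.3, -0.5]
opening: 0.0857
grip_force: 0.0
[ 0.4925454  -0.27991377  0.31985808] [ 0.35326592 -0.0244226  -0.21584185]
shift [ 0.0128 -0.0115 -0.0002] turn [-0.0001  0.0009 -0.0007]
[[398.64671643 308.2461037 ]
 [360.19685773 307.1863798 ]
 [400.50343188 244.12021649]
 [360.47703982 243.00573167]]
```

View pics/w1.png

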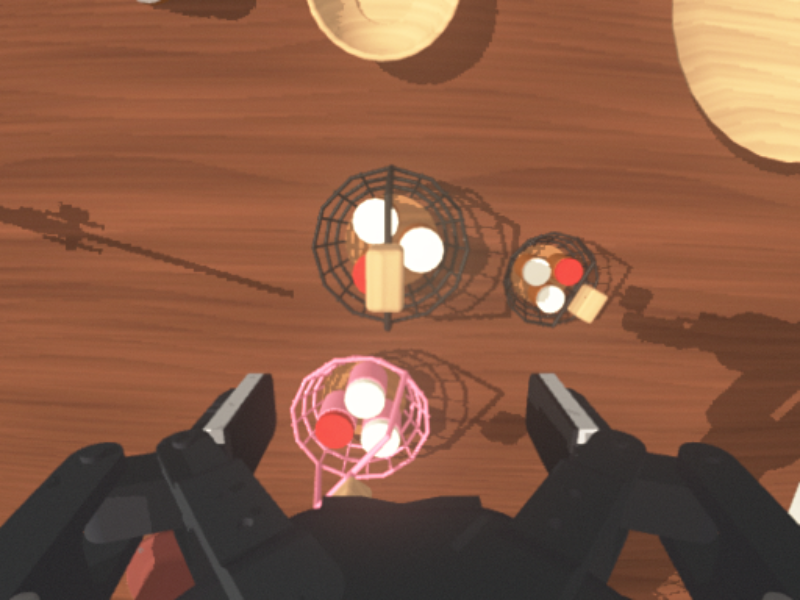

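The close view shows the black basket's block at (385,280), about 5 px from where I predicted. That puts the grip at roughly (0.5035,-0.270).

```bash
python3 -m jog '[[[0.0055,-0.005,0.03],[0,0,0]],[[0.011,-0.01,0.07],[0,0,0]],[[0.011,-0.01,0.11],[0,0,0]],[[0.011,-0.01,0.135],[0,0,0]],[[0.011,-0.01,0.145],[0,0,0]]]' 1; python3 -m jog '[[[0,0,0],[0,0,0]],[[0,0,0],[0,0,0]],[[0,0,0],[0,0,0]]]'; python3 - <<'E'
from h import *
print(ctrl.get_obs()['contact_force']); to((.5035,-.27,.175),.03)
d=optics.get_image('wrist'); cv2.imwrite('pics/w2.png',d['image'])
E
```

```text
t: 1.85
tool_pos: [0.5012, -0.2691, 0.1713]
tool_rot: [-3.138, -0.043, 0.008]
contact_force: [-0.0, -0.7, 0.2]
opening: 0.0854
grip_force: 0.0
t: 2.15
tool_pos: [0.5047, -0.2703, 0.1779]
tool_rot: [3.139, 0.046, 0.005]
contact_force: [-0.6, -1.2, -0.1]
opening: 0.0854
grip_force: 0.0
[-0.64634392 -1.24050225 -0.11092085]
shift [-0.0012 -0.0003  0.0029] turn [ 0.0025 -0.0032 -0.0007]
```

View pics/w2.png

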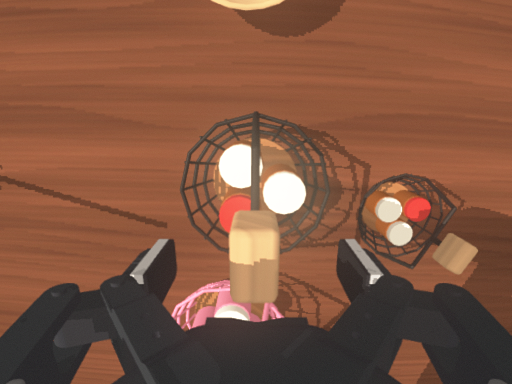

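The block, centred at px (255,255), sits between the pads at about 155 and 360. Closing.

```bash
python3 -m jog '[[[-0.001,0,0.002],[0,0,0]],[[-0.001,0,0.002],[0,0,0]],[[-0.001,0,0.002],[0,0,0]],[[-0.001,0,0.002],[0,0,0]],[[-0.001,0,0.002],[0,0,0]]]' 0 60;python3 -m jog '[[[0,0,0],[0,0,0]],[[0,0,0],[0,0,0]],[[0,0,0],[0,0,0]],[[0,0,0],[0,0,0]],[[0,0,0],[0,0,0]]]'
```

```text
t: 2.7
tool_pos: [0.503, -0.2693, 0.1735]
tool_rot: [3.141, 0.047, 0.001]
contact_force: [0.9, -0.5, 0.9]
opening: 0.0232
grip_force: 60.5
t: 3.2
tool_pos: [0.503, -0.2693, 0.1735]
tool_rot: [3.141, 0.047, 0.001]
contact_force: [2.3, -0.7, 1.5]
opening: 0.0232
grip_force: 60.6
```

```bash
python3 -m jog '[[[0,0,-0.01],[0,0,0]],[[0,0,-0.03],[0,0,0]],[[0,0,-0.055],[0,0,0]],[[0,0,-0.08],[0,0,0]],[[0,0,-0.09],[0,0,0]]]';for i in 1 2 3; do python3 -m jog '[[[0,0,0],[0,0,0]],[[0,0,0],[0,0,0]]]'; done; python3 - <<'E'
from h import *
to((.46,-.04,.335),-.267)
E
```

```text
t: 3.7
tool_pos: [0.503, -0.2694, 0.2653]
tool_rot: [3.14, 0.047, 0.002]
contact_force: [0.3, -0.4, -3.5]
opening: 0.0233
grip_force: 59.8
t: 3.9
tool_pos: [0.502, -0.2687, 0.2615]
tool_rot: [-3.14, -0.047, 0.004]
contact_force: [-0.3, -0.1, -5.9]
opening: 0.0235
grip_force: 59.8
t: 4.1
tool_pos: [0.5021, -0.2687, 0.2613]
tool_rot: [-3.139, -0.047, 0.004]
contact_force: [-0.0, 0.2, -5.8]
opening: 0.0233
grip_force: 59.8
t: 4.3
tool_pos: [0.5026, -0.2691, 0.2627]
tool_rot: [-3.141, -0.047, 0.001]
contact_force: [-0.6, -0.2, -4.9]
opening: 0.0232
grip_force: 59.8
shift [-0.0358 -0.2303 -0.0721] turn [-0.0004  0.0008  0.2968]
```

```bash
python3 -m jog '[[[0,0,-0.03],[0,0,0.04]],[[0,-0.02,-0.055],[0,0,0.09]],[[-0.005,-0.05,-0.07],[0,0,0.15]],[[-0.01,-0.085,-0.072],[0,0,0.21]],[[-0.014,-0.12,-0.072],[0,0,0.27]]]'; python3 - <<'E'
from h import *
to((.4726,.007,.335),-.267)
E
```

```text
t: 4.8
tool_pos: [0.4852, -0.1489, 0.3368]
tool_rot: [3.118, -0.382, 0.004]
contact_force: [0.2, 0.5, -5.0]
opening: 0.0231
grip_force: 60.1
shift [-0.0498 -0.1482  0.0016] turn [ 0.0003 -0.0025  0.0234]
```

```bash
python3 -m jog '[[[-0.01,-0.03,0],[0,0,0.015]],[[-0.025,-0.065,0],[0,0,0.027]],[[-0.04,-0.1,0],[0,0,0.027]],[[-0.047,-0.13,0],[0,0,0.027]],[[-0.05,-0.147,0],[0,0,0.027]]]';python3 -m jog '[[[0,0,0],[0,0,0]],[[0,0,0],[0,0,0]],[[0,0,0],[0,0,0]],[[0,0,0],[0,0,0]],[[0,0,0],[0,0,0]]]'; python3 - <<'E'
from h import *
to((.4726,.007,.335),-.267); print(ctrl.get_obs()['contact_force'])
import pickle
D={n:optics.get_image(n) for n in('scene','top')};pickle.dump(D,open('d1.pkl','wb'))
def cr(i,x,y,w,h,f): return cv2.resize(i[y:y+h,x:x+w],(w*f,h*f),interpolation=cv2.INTER_CUBIC)
W=np.zeros((600,800,3),np.uint8);W[:,:400]=cr(D['scene']['image'],235,80,100,150,4);W[:400,400:]=cr(D['top']['image'],150,150,100,100,4)
cv2.imwrite('pics/m1.png',W)
E
```

```text
t: 5.3
tool_pos: [0.4712, 0.0073, 0.3356]
tool_rot: [-3.113, 0.415, -0.001]
contact_force: [-0.5, -0.9, -4.7]
opening: 0.0228
grip_force: 60.3
t: 5.8
tool_pos: [0.4716, 0.0044, 0.3353]
tool_rot: [3.113, -0.42, -0.0]
contact_force: [-0.1, -0.2, -5.0]
opening: 0.0233
grip_force: 60.4
shift [ 0.0002 -0.0028  0.0003] turn [ 0.0001  0.0001 -0.0015]
[-0.12825673 -0.18081285 -5.01521002]
```

View pics/m1.png

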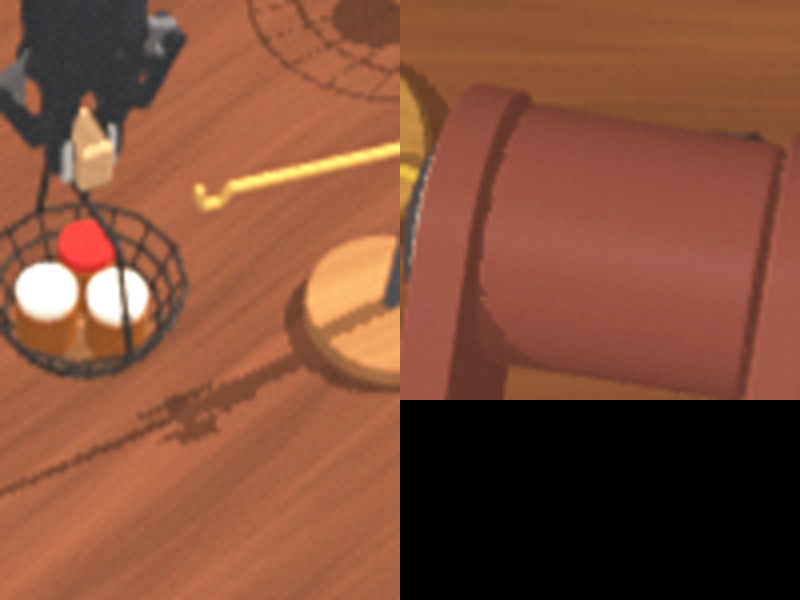

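```bash
python3 - <<'E'
from h import *
import pickle
D=pickle.load(open('d1.pkl','rb'));S=cam(D['scene'])
px=lambda P:((proj(S,P)+.4-[235,80])*4).round(1)
B=np.array([.4716,.0044,.335-.0285-.145])
print('rim',px(B+[0,0,.055]),'grip',px(B+[0,0,.19]))
a=-.267;X=np.array([np.cos(a),np.sin(a),0])
print('legs',px([B+[0,0,.055]+.074*X,B+[0,0,.055]-.074*X]))
d=np.array([-.264,-.9645,0]);H=np.array([.551,.2935,0])
print('seat',px(H+d*.197+[0,0,.2548]),'tip',px(H+d*.2165+[0,0,.272]),'arm base',px(H+d*.15+[0,0,.22+.151*np.sin(.2)/np.cos(.2)*1]))
for p in [(200,186)]: print('tip',onz(S,(235+p[0]/4-.4,80+p[1]/4-.4),.27),H+d*.2145)
print('seat obs',onz(S,(235+211/4-.4,80+197/4-.4),.255),H+d*.197)
E
```

```text
rim [[ 81.3 281.1]] grip [[ 82.3 149.8]]
legs [[129.1 355.5]
 [ 36.4 211.1]]
seat [[210.2 197.4]] tip [[187.7 190.2]] arm base [[266.4 179.5]]
tip [0.49555534 0.09525333 0.27      ] [0.494372   0.08661475 0.        ]
seat obs [0.49922919 0.10404962 0.255     ] [0.498992  0.1034935 0.       ]
```

```bash
python3 -m jog '[[[0,-0.02,0],[0,0,0]],[[0,-0.045,0],[0,0,0]],[[0,-0.07,0],[0,0,0]],[[0,-0.09,0],[0,0,0]],[[0,-0.103,0],[0,0,0]]]';python3 -m jog '[[[0,0,0],[0,0,0]],[[0,0,0.01],[0,0,0]],[[0,0,0.02],[0,0,0]],[[0,0,0.03],[0,0,0]],[[0,0,0.036],[0,0,0]]]';python3 -m jog '[[[0,0,0],[0,0,0]],[[0,0,0],[0,0,0]],[[0,0,0],[0,0,0]]]'; python3 - <<'E'
from h import *
to((.499,.1035,.2835),-.267); print(ctrl.get_obs()['contact_force'])
import pickle
D={n:optics.get_image(n) for n in('scene','wrist')};D['wc']=cam(D['wrist']);pickle.dump(D,open('d2.pkl','wb'))
W=np.zeros((600,800,3),np.uint8);W[:600,:400]=cv2.resize(D['scene']['image'][90:165,265:315],(400,600),interpolation=cv2.INTER_CUBIC);W[:300,400:]=cv2.resize(D['wrist']['image'],(400,300))
cv2.imwrite('pics/m2.png',W)
S=cam(D['scene']);o=ctrl.get_obs()['tool_pos'];print(((proj(S,[o-[0,0,.0285]])+.4-[265,90])*8))
E
```

```text
t: 6.4
tool_pos: [0.499, 0.1054, 0.3352]
tool_rot: [-3.114, 0.417, 0.0]
contact_force: [0.4, -0.8, -5.3]
opening: 0.0231
grip_force: 60.6
t: 6.9
tool_pos: [0.498, 0.1037, 0.2971]
tool_rot: [3.113, -0.42, -0.004]
contact_force: [0.6, 0.2, -5.4]
opening: 0.0232
grip_force: 60.6
t: 7.2
tool_pos: [0.4991, 0.1043, 0.3]
tool_rot: [-3.113, 0.419, -0.002]
contact_force: [1.0, 0.2, -4.5]
opening: 0.0234
grip_force: 60.6
shift [0.0001 0.0008 0.0165] turn [-0.0004 -0.0012 -0.0003]
[ 1.03898873  0.16868501 -4.51668682]
[[185.73549322 281.76549561]]
```

View pics/m2.png

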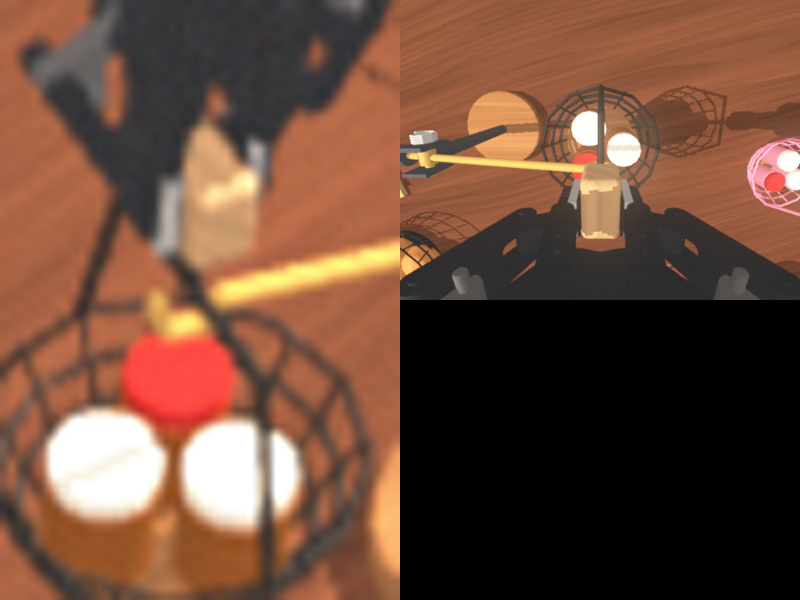

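Hook tip at (155,300) and bend at (180,325); the bar projects to (186,282), above the mouth. Lowering into it.

```bash
python3 -m jog '[[[0,0,0.006],[0,0,0]],[[0,0,0.012],[0,0,0]],[[0,0,0.015],[0,0,0]]]';python3 -m jog '[[[0,0,0],[0,0,0]],[[0,0,0],[0,0,0]]]';python3 -m jog '[[[0,0,0.004],[0,0,0]],[[0,0,0.008],[0,0,0]],[[0,0,0.008],[0,0,0]],[[0,0,0.008],[0,0,0]]]';python3 -m jog '[[[0,0,0],[0,0,0]],[[0,0,0],[0,0,0]]]'; python3 -m jog '[[[0,0,0],[0,0,0]],[[0,0,0],[0,0,0]]]'
```

```text
t: 7.6
tool_pos: [0.4983, 0.1044, 0.283]
tool_rot: [3.113, -0.418, -0.003]
contact_force: [0.1, -0.7, -4.4]
opening: 0.0229
grip_force: 60.7
t: 7.8
tool_pos: [0.4987, 0.1044, 0.2842]
tool_rot: [3.114, -0.418, -0.0]
contact_force: [0.4, 0.2, -5.2]
opening: 0.0233
grip_force: 60.7
t: 8.2
tool_pos: [0.4989, 0.1043, 0.2765]
tool_rot: [-3.114, 0.419, -0.001]
contact_force: [1.4, -1.0, -3.7]
opening: 0.0233
grip_force: 60.9
t: 8.4
tool_pos: [0.499, 0.1043, 0.2766]
tool_rot: [-3.114, 0.419, -0.001]
contact_force: [0.9, -0.7, -2.6]
opening: 0.0231
grip_force: 60.9
t: 8.6
tool_pos: [0.4989, 0.1044, 0.2765]
tool_rot: [-3.114, 0.418, -0.001]
contact_force: [0.5, -0.7, -3.3]
opening: 0.0233
grip_force: 60.9
```

```bash
python3 -m jog '[[[0,0,0.004],[0,0,0]],[[0,0.001,0.008],[0,0,0]],[[0,0.001,0.012],[0,0,0]],[[0,0.002,0.016],[0,0,0]],[[0,0.002,0.020],[0,0,0]]]';for i in 1 2 3 4; do python3 -m jog '[[[0,0,0],[0,0,0]],[[0,0,0],[0,0,0]]]' | sed -n '1,4p'; done
```

```text
t: 9.1
tool_pos: [0.4984, 0.1028, 0.2562]
tool_rot: [-3.113, 0.418, -0.001]
contact_force: [0.7, 2.2, -2.2]
opening: 0.0232
grip_force: 61.2
t: 9.3
tool_pos: [0.4982, 0.1027, 0.2563]
tool_rot: [-3.113, 0.418, 0.0]
contact_force: [1.5, 2.4, -1.6]
t: 9.5
tool_pos: [0.4983, 0.1026, 0.2566]
tool_rot: [-3.113, 0.418, -0.0]
contact_force: [0.4, 2.5, -0.7]
t: 9.7
tool_pos: [0.4983, 0.1026, 0.2564]
tool_rot: [-3.113, 0.418, -0.0]
contact_force: [0.7, 2.9, -1.8]
t: 9.9
tool_pos: [0.4982, 0.1025, 0.2564]
tool_rot: [-3.113, 0.418, 0.0]
contact_force: [2.5, 3.1, -0.9]
```

```bash
python3 -m jog '[[[0,-0.001,0],[0,0,0]],[[0,-0.002,0],[0,0,0]],[[0,-0.002,0],[0,0,0]]]';for i in 1 2 3 4; do python3 -m jog '[[[0,0,0],[0,0,0]],[[0,0,0],[0,0,0]]]' | sed -n '1,4p'; done; python3 -c "
from h import *
for i in range(3): optics.get_image('scene'); print(ctrl.get_obs()['contact_force'],ctrl.get_obs()['wrist_torque'])"
```

```text
t: 10.2
tool_pos: [0.4986, 0.1036, 0.2561]
tool_rot: [3.111, -0.419, -0.001]
contact_force: [-0.2, -2.3, -1.2]
opening: 0.0233
grip_force: 61.2
t: 10.4
tool_pos: [0.4986, 0.1039, 0.2561]
tool_rot: [3.113, -0.419, -0.001]
contact_force: [0.1, -2.7, -1.3]
t: 10.6
tool_pos: [0.4987, 0.1042, 0.2563]
tool_rot: [3.113, -0.419, -0.0]
contact_force: [-0.7, -2.1, -0.7]
t: 10.8
tool_pos: [0.4988, 0.1043, 0.2563]
tool_rot: [3.113, -0.418, 0.0]
contact_force: [-1.0, -2.3, -1.7]
t: 11.0
tool_pos: [0.4988, 0.1044, 0.2563]
tool_rot: [3.114, -0.418, -0.0]
contact_force: [-1.1, -2.1, -0.4]
[-1.63994902 -2.3820896  -0.52536401] [-0.44555266  0.18598473 -0.01594631]
[ 0.24691178 -1.74380637 -1.32157991] [-0.46496903  0.19730177 -0.04684475]
[-0.10990539 -3.32546785 -1.85047925] [-0.50238349  0.14816092 -0.03383232]
```

```bash
python3 -m jog '[[[0,0.001,0.002],[0,0,0]],[[0,0.001,0.004],[0,0,0]],[[0,0.001,0.006],[0,0,0]],[[0,0.001,0.008],[0,0,0]],[[0,0.001,0.010],[0,0,0]]]';for i in 1 2 3; do python3 -m jog '[[[0,0,0],[0,0,0]],[[0,0,0],[0,0,0]]]' | sed -n '1,4p'; done; python3 -c "
from h import *
F=[]
for i in range(8): optics.get_image('scene'); o=ctrl.get_obs();F.append(np.r_[o['contact_force'],o['wrist_torque']])
print(np.mean(F,0),np.std(F,0))"
```

```text
t: 11.65
tool_pos: [0.4987, 0.104, 0.2463]
tool_rot: [-3.112, 0.418, -0.001]
contact_force: [0.4, 1.1, 0.1]
opening: 0.0233
grip_force: 61.3
t: 11.85
tool_pos: [0.4986, 0.1039, 0.2465]
tool_rot: [-3.112, 0.418, -0.0]
contact_force: [0.9, 2.8, -0.4]
t: 12.05
tool_pos: [0.4986, 0.1037, 0.2465]
tool_rot: [-3.113, 0.418, -0.001]
contact_force: [0.5, 4.0, -1.2]
t: 12.25
tool_pos: [0.4986, 0.1035, 0.2464]
tool_rot: [-3.113, 0.418, -0.0]
contact_force: [1.3, 3.9, -0.2]
[ 0.9811043   3.38038349  0.01222887  0.72840597 -0.18146518  0.00381749] [0.36987165 0.54387582 0.42436421 0.04209358 0.02532627 0.02944575]
```

```bash
python3 -m jog '[[[0,-0.0012,0],[0,0,0]],[[0,-0.0012,0],[0,0,0]],[[0,-0.0012,0],[0,0,0]],[[0,-0.0012,0],[0,0,0]],[[0,-0.0012,0],[0,0,0]]]'; python3 -c "
from h import *
F=[]
for i in range(12): optics.get_image('scene'); o=ctrl.get_obs();F.append(np.r_[o['contact_force'],o['wrist_torque']])
print(np.mean(F,0),np.std(F,0),o['t'],o['tool_pos'])"
```

```text
t: 13.15
tool_pos: [0.4987, 0.1039, 0.2462]
tool_rot: [3.112, -0.419, -0.001]
contact_force: [-0.4, -2.5, -0.3]
opening: 0.0229
grip_force: 61.3
[-0.74286273 -3.05885815 -0.45197449 -0.64721279  0.11334679 -0.02656026] [0.67096204 0.56209368 0.60171067 0.04482798 0.04272314 0.02208775] 13.75 [0.49877583 0.10446701 0.24627782]
```

```bash
python3 -m jog '[[[0,0.0003,0.001],[0,0,0]],[[0,0.0006,0.002],[0,0,0]],[[0,0.0006,0.003],[0,0,0]],[[0,0.0006,0.004],[0,0,0]],[[0,0.0006,0.004],[0,0,0]]]'; python3 -c "
from h import *
F=[]
for i in range(12): optics.get_image('scene'); o=ctrl.get_obs();F.append(np.r_[o['contact_force'],o['wrist_torque']])
print(np.mean(F,0),np.std(F,0),o['t'],o['tool_pos'])"
```

```text
t: 14.25
tool_pos: [0.4987, 0.1043, 0.2422]
tool_rot: [-3.113, 0.418, -0.0]
contact_force: [-0.1, 0.2, -0.2]
opening: 0.0232
grip_force: 61.4
[ 0.25715526  0.9505484   0.08596231  0.10734838 -0.01065432  0.00548338] [0.44063162 0.64180183 0.44628496 0.1014219  0.02615463 0.03578198] 14.85 [0.49874074 0.1041956  0.24240133]
```

```bash
python3 -m jog '[[[0,-0.0002,0],[0,0,0]],[[0,-0.0002,0],[0,0,0]],[[0,-0.0002,0],[0,0,0]]]' 0 20; python3 - <<'E'
from h import *
F=[]
for i in range(12): d=optics.get_image('scene'); o=ctrl.get_obs();F.append(np.r_[o['contact_force'],o['wrist_torque']])
print(np.mean(F,0),o['t'],o['tool_pos'],o['opening'])
S=cam(d);print(((proj(S,[o['tool_pos']-[0,0,.0285]])+.4-[255,90])*6))
cv2.imwrite('pics/m3.png',cv2.resize(d['image'][90:190,255:345],(540,600),interpolation=cv2.INTER_CUBIC))
E
```

```text
t: 15.15
tool_pos: [0.4987, 0.1042, 0.2423]
tool_rot: [-3.113, 0.418, 0.0]
contact_force: [-0.4, 0.7, 0.9]
opening: 0.0233
grip_force: 61.4
[ 2.25555368e-03  9.66046531e-01 -1.22090389e-01  2.35209440e-01
 -2.26435713e-02 -9.38041804e-04] 15.75 [0.49872756 0.1042013  0.2423085 ] 0.02313150144213219
[[189.94276454 291.33302191]]
```

View pics/m3.png

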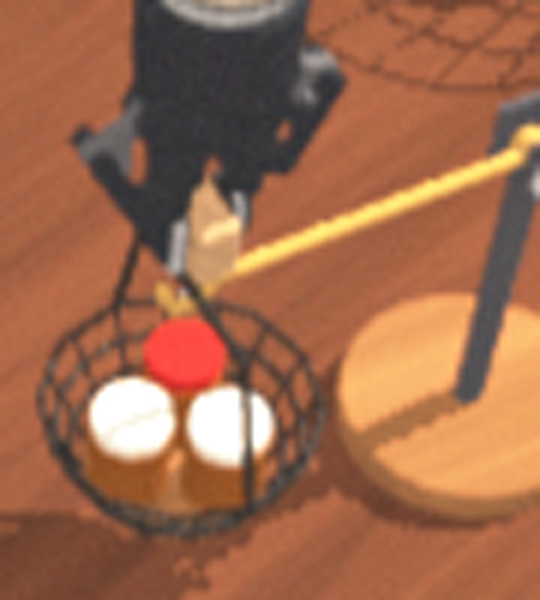

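The bar lies in the hook at (188,291), the arm has sunk and the vertical load on the gripper is about zero. Releasing gently.

```bash
python3 -m jog '[[[0,0,0],[0,0,0]],[[0,0,0],[0,0,0]],[[0,0,0],[0,0,0]],[[0,0,0],[0,0,0]],[[0,0,0],[0,0,0]]]' 0.33; python3 -m jog '[[[0,0,0],[0,0,0]],[[0,0,0],[0,0,0]],[[0,0,0],[0,0,0]],[[0,0,0],[0,0,0]],[[0,0,0],[0,0,0]]]' 0.6;python3 - <<'E'
from h import *
d=optics.get_image('scene'); o=ctrl.get_obs();print(o['t'],o['contact_force'])
cv2.imwrite('pics/m4.png',np.hstack([cv2.resize(d['image'][90:190,255:345],(360,400),interpolation=cv2.INTER_CUBIC),cv2.resize(optics.get_image('wrist')['image'],(440,400))]))
E
```

```text
t: 16.25
tool_pos: [0.4987, 0.1041, 0.2423]
tool_rot: [3.113, -0.419, -0.0]
contact_force: [0.3, 0.3, 0.5]
opening: 0.0282
grip_force: 0.0
t: 16.75
tool_pos: [0.4987, 0.1042, 0.2423]
tool_rot: [-3.114, 0.419, -0.0]
contact_force: [-0.3, -0.3, 0.3]
opening: 0.051
grip_force: 0.0
16.8 [ 0.31478128 -0.18329882  0.71052293]
```

View pics/m4.png

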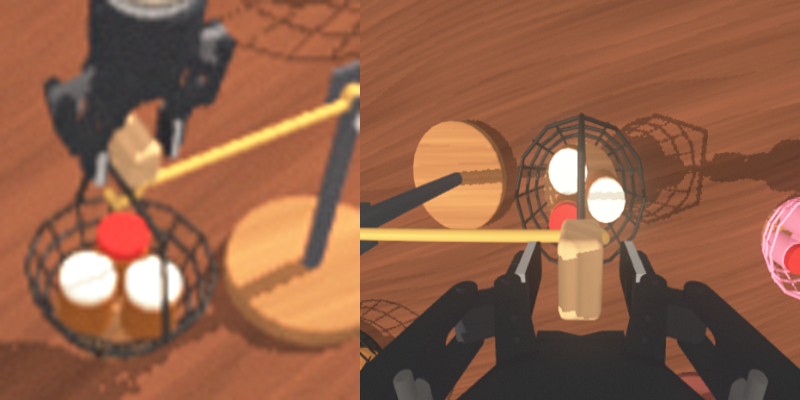

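The basket hangs in the hook with the block at (580,270) free between the open fingers. Retreating straight up, then letting it settle.

```bash
python3 -m jog '[[[0,0,-0.01],[0,0,0]],[[0,0,-0.03],[0,0,0]],[[0,0,-0.055],[0,0,0]],[[0,0,-0.085],[0,0,0]],[[0,0,-0.12],[0,0,0]]]'; for i in 1 2 3 4 5 6 7 8 9 10 11 12; do python3 -m jog '[[[0,0,0],[0,0,0]],[[0,0,0],[0,0,0]],[[0,0,0],[0,0,0]],[[0,0,0],[0,0,0]],[[0,0,0],[0,0,0]]]' >/dev/null; done; python3 - <<'E'
from h import *
a=optics.get_image('scene')['image']
for i in range(6): b=optics.get_image('scene')['image']
print(ctrl.get_obs()['t'],ctrl.get_obs()['tool_pos'],(cv2.absdiff(a,b)[90:190,255:345].max(2)>30).sum())
cv2.imwrite('pics/m5.png',cv2.resize(b,(800,600)))
E
```

```text
t: 17.35
tool_pos: [0.4983, 0.1041, 0.3634]
tool_rot: [3.113, -0.418, -0.002]
contact_force: [0.2, 0.8, 0.2]
opening: 0.0512
grip_force: 0.0
23.7 [0.49873594 0.10417341 0.36228098] 0
```

View pics/m5.png

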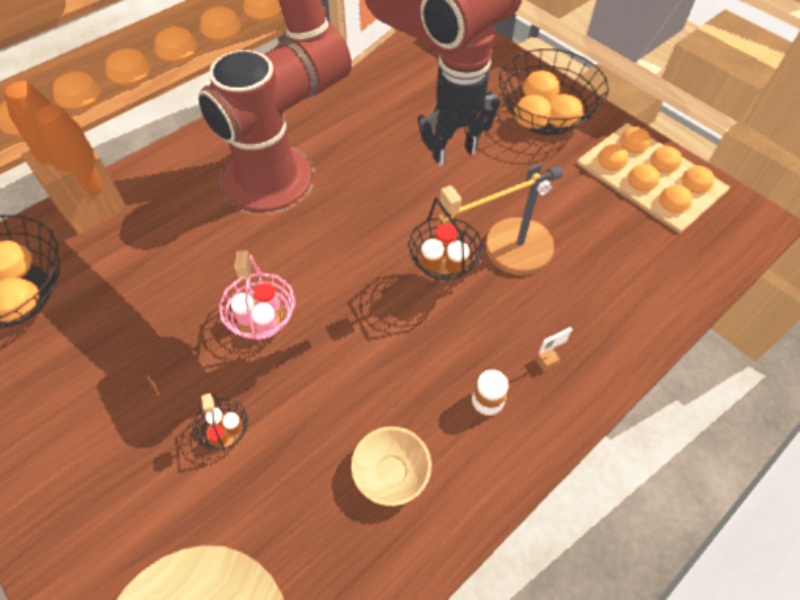

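The basket hangs still from the hook at (445,240), the gripper is well clear above it, and the bystanders have not moved. Handing in.

```bash
python3 -c "
from station import job
print(job.finish_job())"
```

```text
the job is handed in; nothing more can be done
None
```

The large black basket hangs still and upright from the swing arm's hook with the gripper clear, and the job was handed in at about 24 s; the hand-in returned no verdict.

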